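Close up a row of printing blocks on the proofing galley

ROBOT

A 7-joint arm with a two-finger parallel gripper is mounted at the origin on the work surface. World frame = base frame: x ahead of the robot, y to its left, z up, the work surface at z = 0. Lengths are in mm, angles in rad, forces in N, time in s.
With the tool pointing down it reaches from about 400 to 900 mm from the base axis. Payload 5.5 kg.
Tool frame: the origin (TCP) lies on the centre line of the jaws, within the pads' length; the fingertips stand 11 mm ahead of it and the grasp point (between the pads) lies 8 mm behind it; z points along the fingers, y is the direction in which the jaws open and shut (so a half turn about z gives the same grasp; the last joint's range is limited). The gripper opens to 85 mm and grips with 20 to 120 N. Pads are 22 mm wide; open, the fingers measure 114 mm over their backs; the gripper's body (76 mm by 85 mm) begins 54 mm behind the grasp point. The pads swing forward as they close: fully open they stand 13 mm farther back than shut.
Start: joints at [1.383, 0.501, -0.427, 1.55, 0.221, 1.138, -0.21], TCP at [283.227, -585.049, 242.31] pointing down, gripper open.
Joint ranges: [-2.88, 2.88], [-0.31, 2.03], [-1.54, 1.56], [0.2, 2.42], [-1.41, 4.55], [0.19, 2.02], [-2.57, 2.57]. Speed limits (rad/s): [2.57, 2.57, 3.14, 3.14, 3.14, 3.14, 3.14].

INTERFACE

Orientations are given as a 3x3 rotation matrix whose columns are the frame's x, y, z axes.
In Python, from bench import * gives the robot as it stands.
- The arm moves only by the tool arm_command, never from a script. Its argument "targets" is a list of rows, each a list of 2 entries, a list of its own where there are three numbers: the shift along the tool's x, y, z in cm, then the turn, a rotation vector about the tool's x, y, z in degrees. In form: [[[dx, dy, dz], [rx, ry, rz]], ...]. A call has 1 to 8 rows; each row shifts and turns the pose as measured when the row begins, along the tool's axes as they then stand; what a row does not reach is not made up. A row lasts 1/12 s, in which the tool goes at most 41.7 mm and 7.16 degrees, less where a joint would pass 70% of its speed; a pose out of reach is approached as far as the arm can. A call is refused whole if a number of a shift passes 4.17 or a number of a turn 7.16, either way. A call with a gripper value outside its range is refused whole. "jaw" is the opening, from 0 (shut) to 1 (fully open), set as the call begins (left out, the last holds). The fingers move at their own pace and stop on an object; "newtons" is the grip in N (left out, the last holds). Time passes only in rows, so rows that do not move let the fingers close. It gives the time, the measured TCP pose, the force and the opening at its end, in the units of the state.
- sense(): the state, without advancing time (a new reading comes with each control period).
- snapshot(name): name is "scene" or "top" or "wrist"; returns (picture, depth): 400x640x3 uint8, red, green, blue; 400x640 float32, mm along the optical axis (not along the pixel's ray), 0 where there is no reading.
- get_calibration(name): a dict with "fx", "fy", "cx", "cy" (pixels), "position" and "attitude" of the camera in the world; the wrist camera has in their place "T_tool_cam" (4x4, takes a point from camera to tool coordinates, whose origin is the TCP and whose axes are the flange's). Camera axes: x right, y down, z forward; pixel columns grow to the right and rows downward; lengths in mm; the calibration is good to about 2 mm. A picture is of the moment at which its call begins: read the wrist's pose just before it. get_calibration takes no time and is no camera call.
- job_done(): hands the job in, once; it reports no verdict.
The state is a dict: "t": time; "joint_positions": joint angles; "joint_velocities": joint speeds; "joint_efforts": joint torques, N m; "tool_pos": TCP position; "ee_rot": TCP orientation; "force": force on the tool from outside, world axes, zero at the start; "torque": the same for the moment, N m; "finger_gap": opening from 0.0 (shut) to 1.0 (fully open).
Only numpy, scipy, OpenCV 4.12 (cv2) and the standard library are available. Lean on these libraries where they do the work, as an engineer would, in place of code of your own. Each camera call takes 0.05 s, during which the arm holds its last target. There are 200 camera calls.

TASK

Close up the row of four wooden printing blocks on the galley: push the loose red lock bar over against the far ledge and squarely up behind the row, and slide bar and blocks along that ledge together as one closed train until the first block is home against the galley's head, with no gaps left. Push on the bar only, keep the fingers off the wooden blocks, lift and tip nothing, and do not let the row come apart. Leave everything else where it is, and finish clear of the bar.

Things in the scene. Friction and masses are not known exactly. Their poses are not given: they have to be found in the camera images.
- galley: Galley: flat steel tray fixed to the table, 216 mm (its x) by 336 mm (its y); origin on the table under its centre, z up. Floor top at z = 3 mm. Ledges 8 mm thick, 15 mm high, along both long sides (inner faces x = +100 and -100 mm) and across the head (+y end, inner face y = +160 mm). The -y end (foot) is open, floor ends at y = -168 mm. The row stands at the far ledge, x = +100.
- row_home (a point): Fixed point on the galley floor at the inner face of the head, in the middle of the row's lane (x = 64, y = 160, z = 3 mm in the galley): the middle of the first block's leading face is above it when home.
- bar_home (a point): Fixed point of the galley at its x = 64, y = 5, z = 3 mm, axes as the galley's: where the lock bar's origin lies when the row is closed up against the head and the far ledge with the bar tight behind it.
- lock_bar: The red lock bar, a steel bar 72 mm long (its x), 22 mm wide (its y), 23 mm high, 240 g nominal; origin at the centre of its underside, z up. It lies loose on the galley floor behind the row (foot side), its length roughly across the galley, 10 to 35 mm out from the far ledge and up to about 10 degrees askew. Smooth: alone it slides at about 1 N, with the row at 1 to 2 N.
- block_discs: Loose wooden printing block, 72 mm (its x, across the galley) by 36 mm (its y, along the galley) by 23 mm high, about 50 g, with two orange discs in relief on top; origin at the centre of its underside. One of the four blocks of the row, which touch face to face along the galley's y with one end of each at the far ledge; their order in the row varies.
- block_stripes: Loose wooden printing block, 72 mm (its x, across the galley) by 36 mm (its y, along the galley) by 23 mm high, about 50 g, with five blue stripes in relief on top; origin at the centre of its underside. One of the four blocks of the row, which touch face to face along the galley's y with one end of each at the far ledge; their order in the row varies.
- block_diamonds: Loose wooden printing block, 72 mm (its x, across the galley) by 36 mm (its y, along the galley) by 23 mm high, about 50 g, with two black diamonds in relief on top; origin at the centre of its underside. One of the four blocks of the row, which touch face to face along the galley's y with one end of each at the far ledge; their order in the row varies.
- block_cross: Loose wooden printing block, 72 mm (its x, across the galley) by 36 mm (its y, along the galley) by 23 mm high, about 50 g, with a green cross in relief on top; origin at the centre of its underside. One of the four blocks of the row, which touch face to face along the galley's y with one end of each at the far ledge; their order in the row varies.
- spare_block: Spare wooden block 48 x 48 x 23 mm with a yellow ring, loose in the galley near the near ledge by the head; origin under its centre. Leave alone.
- spacer: Aluminium spacer strip 20 x 96 x 18 mm, loose in the galley along the near ledge; origin under its centre. Leave alone.
- ink_tin: Round ink tin, orange band, 74 mm across, 58 mm high, on the table right of the galley; origin under its centre. Leave alone.
- brayer: Hand ink roller lying on the table right of the galley: black roller 80 mm long (its y), 37 mm across, the dark wooden handle reaching 165 mm to its -x; origin on the table under the roller. Leave alone.
- pencil_cup: Black cup of pencils, 76 mm across, 95 mm high (pencils to 175 mm), on the table left of the galley; origin under its centre. Leave alone.
- tape_dispenser: Grey desk tape dispenser 150 x 58 mm, 76 mm high, left of the galley; origin under its centre. Leave alone.
- stapler: Black stapler 150 x 38 mm, 60 mm high, beyond the galley; origin under its centre. Leave alone.
There are look-alikes about, which are no part of the job. What is shaped like the block_stripes but turquoise is not meant.

How it is judged:
By the outcome, as a careful person would: the job done as asked, in the order asked, and still so for the second after the job is handed in, with the robot touching nothing.
It also fails if it takes over 58 s, if anything falls off the work surface, if the arm or the gripper's body presses on something with over 40 N, if the wrist force passes 120 N, or if a joint passes its speed limit or range.

## Working session

There is one attempt and no reset: what is moved stays moved. The work goes in short steps, Python scripts to look and compute and a tool call to move; the robot and the scene stay as the last step left them, time stands still between calls to the robot, and variables do not carry over. Pictures are saved under pics/ and viewed, about 8 in all and at most 12, crops included, and the job is handed in when it is done.

Besides the shell and the picture viewer there is one more tool, called after ">>>" as name(argument=value, ...) on one line, values as JSON. arm_command: Moves the arm, as the interface text tells. Its arguments: {"type":"object","properties":{"targets":{"type":"array","items":{"type":"array"}},"jaw":{"type":"number"},"newtons":{"type":"number"}},"required":["targets"]}

```bash
mkdir -p pics; ls; python3 - <<'E'
from bench import *
import cv2,numpy as np
for n in("scene","top"):
    p,d=snapshot(n); cv2.imwrite(f"pics/{n}0.png",p[:,:,::-1]); np.save(f"{n}_d.npy",d)
    c=get_calibration(n); print(n,c)
s=sense(); print(s['t'],s['tool_pos'],s['ee_rot'],s['force'],s['finger_gap'])
print(get_calibration("wrist"))
E
```

```text
pics
scene {'fx': 426.2369088613726, 'fy': 426.2369088613726, 'cx': 317.41730391010935, 'cy': 198.37375151466807, 'position': array([1140.21101671,  333.30669241,  892.06397187]), 'attitude': array([[-0.51751587,  0.68215522, -0.5165671 ],
       [ 0.85563665,  0.40694256, -0.31981819],
       [-0.00795251, -0.60750474, -0.79427624]])}
top {'fx': 506.39073932991886, 'fy': 506.39073932991886, 'cx': 327.9204322545633, 'cy': 198.27975101126765, 'position': array([ 374.03272451,   12.618885  , 1626.79278296]), 'attitude': array([[ 0.02820125, -0.98918224,  0.1439555 ],
       [-0.99958785, -0.02868033, -0.00125354],
       [ 0.00536867, -0.14386081, -0.98958337]])}
0.1 [ 282.86131944 -584.52054956  241.3563722 ] [[ 9.00085476e-01  4.35712678e-01 -7.73818238e-04]
 [ 4.35713365e-01 -9.00083989e-01  1.63602995e-03]
 [ 1.63375855e-05 -1.80972975e-03 -9.99998362e-01]] [-0.4564193  -0.82237697 -0.68444407] 1.0008987527406161
{'fx': 312.3052106662409, 'fy': 312.3052106662409, 'cx': 317.3056237099257, 'cy': 196.75249781526554, 'T_tool_cam': array([[-1.99312090e-04, -9.64028815e-01, -2.65797675e-01,
         6.76812252e+01],
       [ 9.99999815e-01, -3.93010870e-05, -6.07321613e-04,
        -5.25857151e-01],
       [ 5.75029398e-04, -2.65797747e-01,  9.64028644e-01,
        -1.31252139e+02],
       [ 0.00000000e+00,  0.00000000e+00,  0.00000000e+00,
         1.00000000e+00]])}
```

View pics/top0.png

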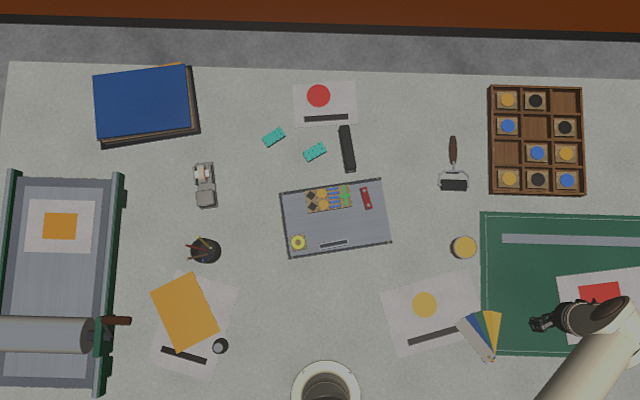

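View pics/scene0.png

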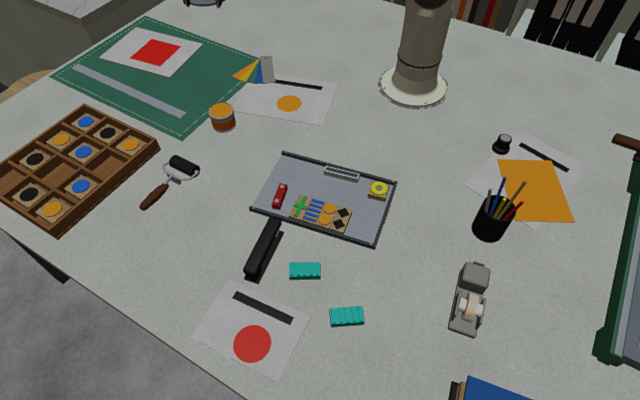

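The top view shows the galley with corners at about (280,195), (380,179), (391,241), (289,257). Its head is on the left and the far ledge is at the top. The row is at (307–350,198), and the red bar is at (366,198), askew on the foot side. The scene view agrees. Next I enlarge the crop.

```bash
cat > h.py <<'E'
import numpy as np,cv2
from bench import *
def world(cal,uv,z,pos=None,R=None):
    "pixels -> world points on the plane at height z"
    R=np.array(cal['attitude'] if R is None else R); p=np.array(cal['position'] if pos is None else pos)
    uv=np.atleast_2d(np.array(uv,float))
    r=np.c_[(uv[:,0]-cal['fx']*0-cal['cx'])/cal['fx'],(uv[:,1]-cal['cy'])/cal['fy'],np.ones(len(uv))]@R.T
    return p+r*((z-p[2])/r[:,2])[:,None]
def wristpose(s=None):
    s=s or sense(); T=np.eye(4);T[:3,:3]=s['ee_rot'];T[:3,3]=s['tool_pos']
    W=T@get_calibration("wrist")['T_tool_cam']; return W[:3,3],W[:3,:3]
E
python3 - <<'E'
from h import *
p=cv2.imread('pics/top0.png')
c=cv2.resize(p[170:265,270:400],None,fx=6,fy=6,interpolation=cv2.INTER_CUBIC)
cv2.imwrite('pics/top0c.png',c); print(c.shape)
E
```

```text
(570, 780, 3)
```

View pics/top0c.png

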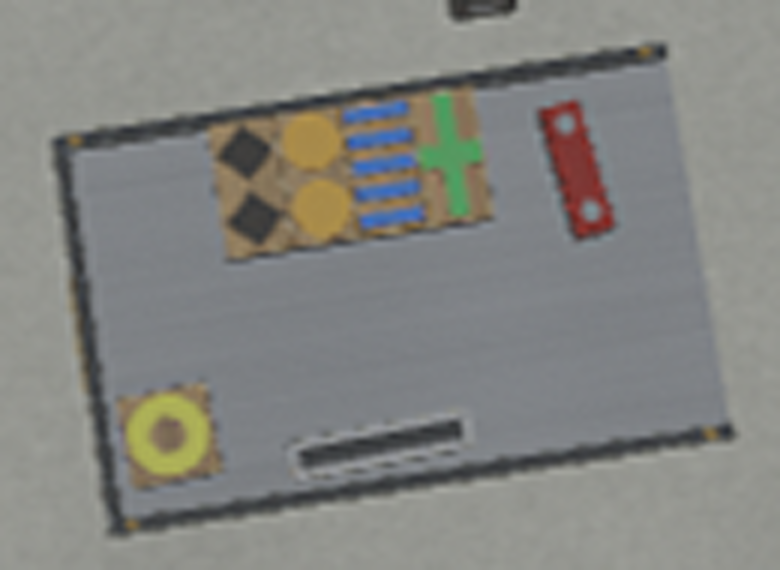

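The enlarged crop shows the outer ledge corners at (55,137), (665,47), (733,432) and (112,530). The bar's corners are at (540,110), (578,102), (614,228) and (576,238). The row's near edge runs from (228,260) to (492,218).

```bash
python3 - <<'E'
from h import *
c=get_calibration('top'); f=lambda l:np.array(l)/6.+[270-.42,170-.42]
g=world(c,f([[55,137],[665,47],[733,432],[112,530]]),15)[:,:2]
m=np.array([[108,168],[108,-168],[-108,-168],[-108,168]],float)
A,B=m-m.mean(0),g-g.mean(0)
a=np.arctan2((A[:,0]*B[:,1]-A[:,1]*B[:,0]).sum(),(A*B).sum()); R=np.array([[np.cos(a),-np.sin(a)],[np.sin(a),np.cos(a)]])
t=g.mean(0); print('galley',t,np.degrees(a),'resid',(g-(m@R.T+t)).round(1).tolist())
for n,l in(('bar',[[540,110],[578,102],[614,228],[576,238]]),('row',[[210,122],[228,260],[492,218],[473,90]])):
    w=world(c,f(l),26)[:,:2]; q=(w-t)@R; print(n,w.mean(0),q.round(1).tolist(),q.mean(0), 'ang',np.degrees(np.arctan2(*((q[0]-q[3])[::-1]))) if n=='bar' else '')
for n,p in(('bar_home',[64,5]),): print(n,R@p+t)
E
```

```text
galley [548.6151308  -13.39831688] 10.433756959599764 resid [[-1.4, -2.0], [-3.6, 1.7], [2.5, 2.0], [2.5, -1.7]]
bar [ 611.95993934 -110.18965864] [[79.4, -92.4], [80.5, -113.2], [10.7, -121.0], [8.5, -100.1]] [  44.76862161 -106.66254791] ang 6.220359903543001
row [606.87643017  10.15062993] [[99.8, 82.7], [25.1, 84.2], [25.9, -57.7], [95.5, -58.7]] [61.56262691 12.60852363] ang 
bar_home [610.65139417   3.10931854]
```

>>> arm_command(targets=[[[3.4, -2.1, -0.1], [0, 0, 0]], [[3.4, -2.1, -0.1], [0, 0, 0]], [[3.4, -2.1, -0.1], [0, 0, 0]], [[3.4, -2.1, -0.1], [0, 0, 0]], [[3.4, -2.1, -0.1], [0, 0, 0]], [[3.4, -2.1, -0.1], [0, 0, 0]], [[3.4, -2.1, -0.1], [0, 0, 0]], [[3.4, -2.1, -0.1], [0, 0, 0]]], jaw=0.3)

```text
t: 0.77
tool_pos: [450.6, -316.2, 243.3]
ee_rot: [[0.911, 0.413, -0.01], [0.413, -0.911, 0.002], [-0.008, -0.006, -1.0]]
force: [1.2, -1.3, 0.9]
finger_gap: 0.299
```

>>> arm_command(targets=[[[3.4, -2.1, -0.1], [0, 0, 0]], [[3.4, -2.1, -0.1], [0, 0, 0]], [[3.4, -2.1, -0.1], [0, 0, 0]], [[3.4, -2.1, -0.1], [0, 0, 0]], [[3.4, -2.1, -0.1], [0, 0, 0]], [[3.4, -2.1, -0.1], [0, 0, 0]], [[0, 0, 0], [0, 0, -7.1]], [[0, 0, 0], [0, 0, -7.1]]])

```text
t: 1.43
tool_pos: [591.4, -92.0, 247.2]
ee_rot: [[0.776, 0.631, -0.011], [0.631, -0.776, 0.008], [-0.003, -0.013, -1.0]]
force: [0.2, -1.8, -0.0]
finger_gap: 0.298
```

>>> arm_command(targets=[[[0, 0, 0], [0, 0, -7.1]], [[0, 0, 0], [0, 0, -7.1]], [[0, 0, 0], [0, 0, -7.1]], [[0, 0, 0], [0, 0, -7.1]], [[0, 0, 0], [0, 0, -7.1]], [[0, 0, 0], [0, 0, -7.1]], [[0, 0, 0], [0, 0, -7.1]], [[0, 0, 0], [0, 0, -7.1]]])

```text
t: 2.1
tool_pos: [590.0, -85.6, 243.7]
ee_rot: [[-0.108, 0.994, -0.017], [0.994, 0.108, 0.011], [0.013, -0.015, -1.0]]
force: [-0.2, -0.4, -0.0]
finger_gap: 0.3
```

```bash
python3 - <<'E'
from h import *
s=sense(); pos,R=wristpose(s)
p,d=snapshot('wrist'); np.savez('w1.npz',p=p,d=d,pos=pos,R=R); 
cv2.imwrite('pics/w1.png',cv2.resize(p[:,:,::-1],(800,500),interpolation=cv2.INTER_CUBIC)); print(pos,s['tool_pos'])
E
```

```text
[585.44082504 -19.73200398 375.73593464] [589.96704935 -85.58415764 243.65477839]
```

View pics/w1.png

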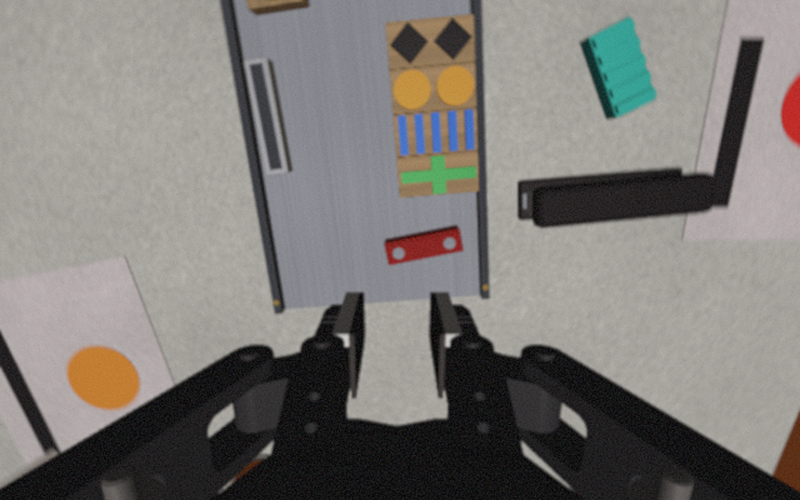

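The wrist view (scaled 1.25) shows the far ledge's inner edge from about (473,0) to (480,295). The foot end runs from (284,308) to (480,295). The bar's top corners are at (386,240), (460,228), (463,250) and (389,264). The row's rear edge runs from (399,196) to (479,191), and the row looks closed.

```bash
python3 - <<'E'
from h import *
c=get_calibration('wrist'); z=np.load('w1.npz'); pos,Rw=z['pos'],z['R']; d=z['d']
f=lambda l,h:world(c,np.array(l)/1.25,h,pos,Rw)[:,:2]
L=f([[473,0],[480,295],[225,0],[275,305]],15)
print('ledge dirs',[np.degrees(np.arctan2(*(a-b)[[0,1]]))*-1 for a,b in((L[0],L[1]),(L[2],L[3]))])
a=np.radians(10.4);R=np.array([[np.cos(a),-np.sin(a)],[np.sin(a),np.cos(a)]]);t=np.array([548.6,-13.4])
for n,l,h in(('ledge',[[473,0],[480,295],[284,308]],15),('bar',[[386,240],[460,228],[463,250],[389,264]],26),('row',[[399,196],[479,191],[387,23],[473,14]],26)):
    w=f(l,h);print(n,w.round(1).tolist(),'gal',((w-t)@R).round(1).tolist())
# depth height check
for u,v in((425,246),(440,190),(350,230)):
    u,v=int(u/1.25),int(v/1.25);dd=d[v,u];r=np.array([(u-c['cx'])/c['fx'],(v-c['cy'])/c['fy'],1])*dd;print((pos+Rw@r).round(1))
# finger tip depth
for u,v in((355,296),(438,296),(358,340)):
    u,v=int(u/1.25),int(v/1.25);print(u,v,d[v-2:v+3,u-2:u+3].round(0).tolist()[2])
E
```

```text
ledge dirs [np.float64(10.512037816396225), np.float64(10.428890860660081)]
ledge [[629.3, 99.9], [676.4, -154.2], [484.3, -190.3]] gal [[99.8, 96.9], [100.3, -161.5], [-95.1, -162.4]]
bar [[579.1, -106.4], [645.1, -87.6], [650.9, -107.9], [584.2, -129.1]] gal [[13.2, -97.0], [81.5, -90.4], [83.5, -111.4], [14.1, -120.2]]
row [[586.5, -64.7], [656.8, -52.5], [561.7, 72.9], [629.5, 86.4]] gal [[28.1, -57.3], [99.4, -58.0], [28.5, 82.5], [97.6, 83.6]]
[ 615.5 -107.5   24.4]
[622.4 -55.5  24.9]
[ 542.6 -106.     3. ]
284 236 [145.0, 144.0, 144.0, 143.0, 145.0]
350 236 [0.0, 145.0, 145.0, 145.0, 145.0]
286 272 [119.0, 124.0, 127.0, 131.0, 135.0]
```

>>> arm_command(targets=[[[0, 0, 0], [-0.9, -0.7, -4.3]], [[-3.5, 1.0, 0], [0, 0, 0]], [[-3.5, 1.0, 0], [0, 0, 0]], [[0, 0, 3.9], [0, 0, 0]], [[0, 0, 3.9], [0, 0, 0]], [[0, 0, 3.9], [0, 0, 0]], [[0, 0, 3.9], [0, 0, 0]], [[0, 0, 0], [0, 0, 0]]])

```text
t: 2.82
tool_pos: [625.0, -154.9, 81.7]
ee_rot: [[-0.17, 0.985, 0.004], [0.985, 0.17, -0.001], [-0.002, 0.004, -1.0]]
force: [-1.3, 0.6, -1.0]
finger_gap: 0.303
```

```bash
cat >> h.py <<'E'
def gal(p,a=10.45,t=(548.6,-13.4)):
    a=np.radians(a);R=np.array([[np.cos(a),-np.sin(a)],[np.sin(a),np.cos(a)]]);return (np.atleast_2d(p)[:,:2]-t)@R
def st():
    s=sense();R=np.array(s['ee_rot']);y=R[:,1]
    print('t %.2f gal'%s['t'],gal(s['tool_pos'])[0].round(1),'z %.1f'%s['tool_pos'][2],'yaw %.2f'%(np.degrees(np.arctan2(y[1],y[0]))-10.45),
     'tiltfix rx,ry deg',np.degrees(R.T@np.cross(R[:,2],[0,0,-1]))[:2].round(2),'F tool',(R.T@s['force']).round(1),'gap %.2f'%s['finger_gap'])
E
python3 -c "from h import *;st()"
```

```text
t 2.82 gal [  49.4 -153. ] z 81.7 yaw -0.65 tiltfix rx,ry deg [0.21 0.1 ] F tool [ 0.8 -1.2  1. ] gap 0.30
```

>>> arm_command(targets=[[[0, -0.2, 3.2], [0.2, 0.1, -0.6]], [[0, 0, 2.0], [0, 0, 0]], [[0, 0, 0.5], [0, 0, 0]], [[0, 0, 0.4], [0, 0, 0]], [[0, 0, 0], [0, 0, 0]]])

```text
t: 3.23
tool_pos: [624.5, -155.2, 21.9]
ee_rot: [[-0.171, 0.985, -0.0], [0.985, 0.171, 0.0], [0.0, -0.0, -1.0]]
force: [-0.1, -0.6, 0.8]
finger_gap: 0.302
```

```bash
python3 - <<'E'
from h import *
st(); s=sense(); pos,R=wristpose(s)
p,d=snapshot('wrist'); np.savez('w2.npz',p=p,d=d,pos=pos,R=R); 
cv2.imwrite('pics/w2.png',cv2.resize(p[:,:,::-1],(800,500),interpolation=cv2.INTER_CUBIC))
E
```

```text
t 3.23 gal [  48.9 -153.2] z 21.9 yaw -0.58 tiltfix rx,ry deg [-0.01 -0.03] F tool [-0.6 -0.2 -0.8] gap 0.30
```

View pics/w2.png

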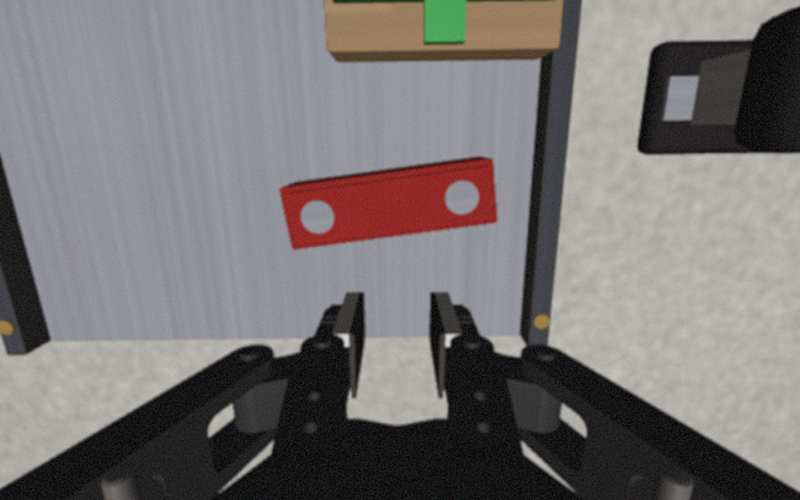

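The close view shows the bar's top rear edge from (293,249) to (497,221). The row's rear top edge runs from (330,52) to (560,49), and the fingers are behind the bar. Next I check heights and the yaw.

```bash
python3 - <<'E'
from h import *
c=get_calibration('wrist'); z=np.load('w2.npz'); pos,Rw,d=z['pos'],z['R'],z['d']
f=lambda l,h:gal(world(c,np.array(l)/1.25,h,pos,Rw)).round(1).tolist()
print('bar',f([[293,249],[497,221],[491,160],[282,189]],26)); print('row rear',f([[330,52],[560,49]],26))
print('ledge bottom',f([[543,55],[522,335]],3))
v,u=np.mgrid[225:330,255:370]; dd=d[225:330,255:370]
P=np.stack([(u-c['cx'])/c['fx']*dd,(v-c['cy'])/c['fy']*dd,dd],-1)
T=get_calibration('wrist')['T_tool_cam']; Q=(P@T[:3,:3].T+T[:3,3])[(dd>0)&(dd<155)]
print('tool z max',np.percentile(Q[:,2],[50,80,90,95,99])); q=Q[Q[:,2]>-5]; print(q.min(0),q.max(0)); 
for k in range(-30,12,5):
    m=Q[(Q[:,2]>k)&(Q[:,2]<k+5)]; 
    if len(m): print(k,len(m),m.min(0).round(),m.max(0).round())
E
```

```text
bar [[14.6, -121.2], [83.0, -112.2], [80.0, -92.4], [12.6, -100.9]]
row rear [[30.5, -60.5], [98.7, -60.4]]
ledge bottom [[101.7, -57.7], [102.4, -166.5]]
tool z max [-26.29655446  -9.22477543  -1.44985513   2.71427675   7.46946752]
[-10.37797635 -25.80663652  -4.97826689] [12.59212093 24.75700316 10.54951136]
-30 771 [-11. -22. -30.] [ 14.  20. -25.]
-25 374 [-11. -19. -25.] [ 12.  20. -20.]
-20 376 [-10. -25. -20.] [ 13.  22. -15.]
-15 357 [-10. -26. -15.] [ 13.  22. -10.]
-10 347 [-10. -26. -10.] [13. 23. -5.]
-5 311 [-10. -26.  -5.] [12. 24. -0.]
0 281 [-10. -25.   0.] [13. 25.  5.]
5 136 [-10. -23.   5.] [12. 23. 10.]
10 3 [  8. -12.  10.] [10. 13. 11.]
```

>>> arm_command(targets=[[[0, 0, 0.5], [0, 0, -0.8]], [[1.6, -0.1, 0], [0, 0, 0]], [[0.5, 0, 0], [0, 0, 0]], [[0.5, 0, 0], [0, 0, 0]], [[0.5, 0, 0], [0, 0, 0]], [[0.5, 0, 0], [0, 0, 0]], [[0.5, 0, 0], [0, 0, 0]], [[0, 0, 0], [0, 0, 0]]])

```text
t: 3.95
tool_pos: [622.8, -116.7, 26.1]
ee_rot: [[-0.185, 0.983, 0.015], [0.983, 0.185, -0.006], [-0.009, 0.013, -1.0]]
force: [0.5, 0.1, -0.7]
finger_gap: 0.3
```

```bash
python3 -c "from h import *;st()"
```

```text
t 3.95 gal [  54.2 -115. ] z 26.1 yaw 0.19 tiltfix rx,ry deg [0.77 0.5 ] F tool [0.1 0.5 0.7] gap 0.30
```

```bash
cat >> h.py <<'E'
def cloud(cam='wrist'):
    "picture, and per-pixel points in galley x, y and world z"
    c=get_calibration(cam); pos,R=wristpose() if cam=='wrist' else (c['position'],c['attitude'])
    p,d=snapshot(cam); v,u=np.mgrid[:400,:640]
    P=np.stack([(u-c['cx'])/c['fx']*d,(v-c['cy'])/c['fy']*d,d],-1)@np.array(R).T+pos
    G=np.concatenate([gal(P.reshape(-1,3)).reshape(400,640,2),P[...,2:]],-1); G[d==0]=np.nan
    return p,d,G
def bar():
    p,d,G=cloud(); q=p.astype(int)
    m=(q[...,0]>90)&(q[...,1]<60)&(q[...,2]<70)
    m=cv2.morphologyEx(m.astype(np.uint8),cv2.MORPH_CLOSE,np.ones((9,9)))>0
    B=G[m&(G[...,2]>21)&(G[...,2]<31)][:,:2]; B=B[np.all(abs(B-np.median(B,0))<60,1)]
    (cx,cy),(w,h),a=cv2.minAreaRect(B.astype(np.float32))
    if w<h: w,h,a=h,w,a-90
    print('bar c %.1f %.1f size %.1f %.1f ang %.2f n %d'%(cx,cy,w,h,(a+90)%180-90,len(B)))
    M=G[...,2]; wood=(q[...,0]>q[...,2]+30)&(q[...,0]>100)&(q[...,1]>80)&(M>20)&(M<31)&(G[...,0]>20)&(G[...,0]<105)
    if wood.sum()>50:
        W=G[wood]; print('row rear y by x:',[(x,round(float(np.percentile(W[abs(W[:,0]-x)<6][:,1],2)),1)) for x in(40,60,80,90) if (abs(W[:,0]-x)<6).sum()>20],'near/far x',np.percentile(W[:,0],[1,99]).round(1),'front y %.1f'%np.percentile(W[:,1],99.5))
    return p
E
python3 -c "
from h import *
p=bar();st()"
```

```text
bar c 48.7 -92.0 size 70.9 22.7 ang -0.02 n 5914
row rear y by x: [(40, -58.2), (60, -58.5), (80, -91.1), (90, -58.5)] near/far x [28.9 99.5] front y -6.6
t 4.00 gal [  54.3 -115.6] z 26.1 yaw 0.18 tiltfix rx,ry deg [0.78 0.52] F tool [0.7 0.1 0.2] gap 0.30
```

>>> arm_command(targets=[[[-2.4, 0, 0.3], [0.8, 0.5, 0]], [[0, -3.4, 0.3], [0, 0, 0]], [[0, -3.4, 0.2], [0, 0, 0]], [[0, 0, 0], [0, 0, 0]]], jaw=0)

```text
t: 4.33
tool_pos: [562.5, -153.2, 17.5]
ee_rot: [[-0.186, 0.983, 0.003], [0.983, 0.186, 0.003], [0.002, 0.003, -1.0]]
force: [-1.2, -0.9, -1.3]
finger_gap: 0.0
```

```bash
python3 -c "from h import *;st()"
```

```text
t 4.33 gal [ -11.7 -140. ] z 17.5 yaw 0.25 tiltfix rx,ry deg [ 0.19 -0.12] F tool [-0.7 -1.3  1.3] gap 0.00
```

>>> arm_command(targets=[[[1.6, -0.3, -0.2], [0.2, -0.1, 0]], [[1.6, 0, 0], [0, 0, 0]], [[1.5, 0, 0], [0, 0, 0]], [[0, 0, 0], [0, 0, 0]]])

```text
t: 4.67
tool_pos: [547.9, -111.4, 18.7]
ee_rot: [[-0.177, 0.984, -0.003], [0.984, 0.177, -0.002], [-0.001, -0.003, -1.0]]
force: [-0.1, 0.6, 0.0]
finger_gap: 0.002
```

```bash
python3 - <<'E'
from h import *
st();p=bar();cv2.imwrite('pics/w3.png',p[:,:,::-1])
E
```

```text
t 4.67 gal [-18.4 -96.2] z 18.7 yaw -0.24 tiltfix rx,ry deg [-0.18  0.06] F tool [ 0.6  0.  -0. ] gap 0.00
bar c 48.4 -91.7 size 71.8 21.9 ang 0.32 n 5844
row rear y by x: [(40, -58.3), (60, -57.3), (80, -86.1), (90, -58.0)] near/far x [28.5 98.7] front y 9.6
```

View pics/w3.png

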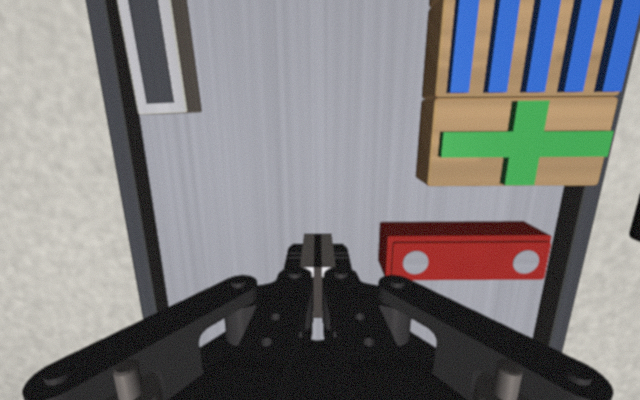

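The wrist view shows the closed fingers at (318,240) left of the bar. The bar spans (382–548, 225–278) and is square. The row's rear is at v≈185, with the blocks touching.

>>> arm_command(targets=[[[0.4, 1.2, 0], [-0.2, 0, -0.3]], [[0, 0.5, 0], [0, 0, 0]], [[0, 0.5, 0], [0, 0, 0]], [[0, 0.5, 0], [0, 0, 0]], [[0, 0, 0], [0, 0, 0]]])

```text
t: 5.13
tool_pos: [578.4, -108.5, 18.4]
ee_rot: [[-0.178, 0.984, 0.001], [0.984, 0.178, -0.005], [-0.005, 0.0, -1.0]]
force: [-0.2, 0.5, 0.1]
finger_gap: 0.004
```

```bash
python3 -c "
from h import *
st();bar()"
```

```text
t 5.13 gal [ 12. -99.] z 18.4 yaw -0.20 tiltfix rx,ry deg [0.02 0.29] F tool [ 0.5 -0.1 -0.1] gap 0.00
bar c 61.9 -91.8 size 72.1 22.1 ang 0.09 n 5848
row rear y by x: [(40, -59.0), (60, -57.9), (80, -58.7), (90, -58.7)] near/far x [28.7 98.8] front y 7.0
```

>>> arm_command(targets=[[[0.1, 0.15, 0], [0, 0.2, -0.2]], [[0.05, 0.15, 0], [0, 0, 0]], [[0, 0, 0], [0, 0, 0]]])

```text
t: 5.43
tool_pos: [580.4, -107.3, 17.9]
ee_rot: [[-0.181, 0.984, -0.001], [0.984, 0.181, -0.001], [-0.001, -0.001, -1.0]]
force: [0.5, 0.4, 0.3]
finger_gap: -0.001
```

```bash
python3 -c "
from h import *
st();bar()"
```

```text
t 5.43 gal [ 14.2 -98.1] z 17.9 yaw -0.04 tiltfix rx,ry deg [-0.07  0.07] F tool [ 0.3  0.6 -0.3] gap -0.00
bar c 64.1 -92.4 size 72.0 22.3 ang 0.53 n 5820
row rear y by x: [(40, -88.1), (60, -57.8), (80, -58.5), (90, -58.9)] near/far x [28.7 98.7] front y 7.9
```

>>> arm_command(targets=[[[0.05, 0.1, 0], [0, 0, 0]], [[0, 0, 0], [0, 0, 0]]])

```text
t: 5.65
tool_pos: [580.9, -107.0, 17.8]
ee_rot: [[-0.18, 0.984, -0.002], [0.984, 0.18, -0.002], [-0.002, -0.002, -1.0]]
force: [0.1, -0.5, -0.3]
finger_gap: -0.001
```

```bash
python3 -c "
from h import *
st();bar()"
```

```text
t 5.65 gal [ 14.8 -97.9] z 17.8 yaw -0.06 tiltfix rx,ry deg [-0.1   0.09] F tool [-0.5  0.   0.3] gap -0.00
bar c 64.9 -91.6 size 72.4 21.3 ang 0.01 n 5835
row rear y by x: [(40, -88.0), (60, -57.0), (80, -58.5), (90, -87.0)] near/far x [28.7 98.8] front y 8.1
```

>>> arm_command(targets=[[[0, 0.12, 0], [0, 0, 0]], [[0, 0.05, 0], [0, 0, 0]], [[0, 0, 0], [0, 0, 0]]])

```text
t: 5.95
tool_pos: [580.9, -107.0, 17.5]
ee_rot: [[-0.18, 0.984, -0.004], [0.984, 0.18, -0.003], [-0.002, -0.005, -1.0]]
force: [0.1, -0.6, 0.3]
finger_gap: -0.001
```

```bash
python3 -c "
from h import *
st();p=bar();cv2.imwrite('pics/w4.png',p[100:350,250:640,::-1].repeat(2,0).repeat(2,1))"
```

```text
t 5.95 gal [ 14.8 -98. ] z 17.5 yaw -0.07 tiltfix rx,ry deg [-0.28  0.11] F tool [-0.6  0.  -0.3] gap -0.00
bar c 64.9 -92.4 size 72.5 22.7 ang 0.44 n 5888
row rear y by x: [(40, -59.1), (60, -57.5), (80, -58.4), (90, -58.7)] near/far x [28.7 98.8] front y 7.9
```

View pics/w4.png

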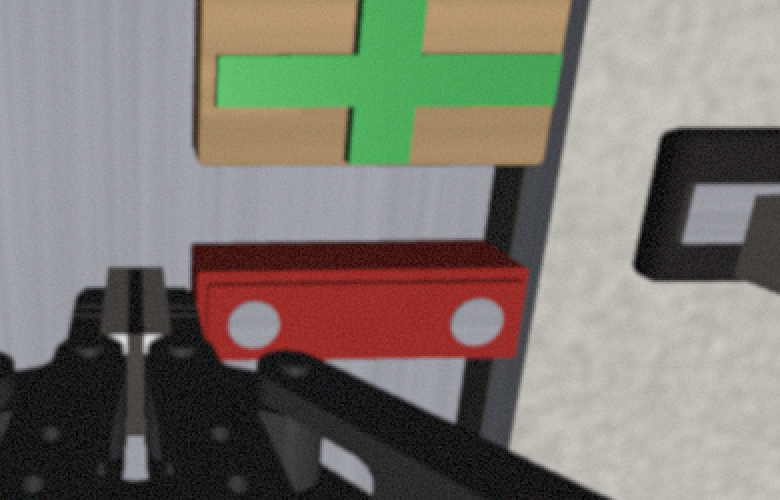

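The bar's far end is now flush with the ledge's inner face at (525,270)–(518,355), and it looks square. The last push command gave no motion, so the bar is seated. Next I go round behind it.

>>> arm_command(targets=[[[0, -1.2, 0], [-0.2, 0.1, 0]], [[-2.2, 0, 0], [0, 0, 0]], [[-2.2, 0, 0], [0, 0, 0]], [[0, 2.0, 0], [0, 0, 0]], [[0, 2.0, 0], [0, 0, 0]], [[0, 1.7, 0], [0, 0, 0]], [[0, 0, 0], [0, 0, 0]]])

```text
t: 6.58
tool_pos: [637.6, -143.9, 18.5]
ee_rot: [[-0.18, 0.984, 0.006], [0.984, 0.18, 0.0], [-0.001, 0.006, -1.0]]
force: [0.7, 1.2, -0.0]
finger_gap: 0.002
```

```bash
python3 -c "
from h import *
st();bar()"
```

```text
t 6.58 gal [  63.8 -144.5] z 18.5 yaw -0.05 tiltfix rx,ry deg [0.32 0.03] F tool [1.1 0.9 0. ] gap 0.00
bar c 65.1 -92.5 size 71.7 21.8 ang 0.47 n 7855
row rear y by x: [(40, -98.0), (60, -59.1), (80, -103.1), (90, -97.3)] near/far x [29.2 99.6] front y -39.1
```

>>> arm_command(targets=[[[0, -0.2, 0], [0.3, 0, 0]], [[2.0, 0, 0], [0, 0, 0]], [[0.5, 0, 0], [0, 0, 0]], [[0.5, 0, 0], [0, 0, 0]], [[0.5, 0, 0], [0, 0, 0]], [[0.5, 0, 0], [0, 0, 0]], [[0, 0, 0], [0, 0, 0]]], jaw=0.3)

```text
t: 7.22
tool_pos: [621.6, -107.5, 17.2]
ee_rot: [[-0.179, 0.984, -0.006], [0.984, 0.179, -0.005], [-0.004, -0.007, -1.0]]
force: [0.8, 0.4, -0.6]
finger_gap: 0.302
```

```bash
python3 -c "
from h import *
st();bar()"
```

```text
t 7.22 gal [  54.8 -105.8] z 17.2 yaw -0.16 tiltfix rx,ry deg [-0.4  0.2] F tool [0.3 0.9 0.6] gap 0.30
bar c 64.0 -82.6 size 71.6 22.7 ang -0.35 n 6784
row rear y by x: [(40, -59.1), (60, -58.6), (80, -58.7), (90, -77.6)] near/far x [29.1 99.6] front y 0.0
```

>>> arm_command(targets=[[[0.35, 0.2, 0], [-0.4, 0.2, -0.1]], [[0.35, 0.2, 0], [0, 0, 0]], [[0.3, 0.2, 0], [0, 0, 0]], [[0, 0, 0], [0, 0, 0]]])

```text
t: 7.6
tool_pos: [626.0, -99.1, 16.9]
ee_rot: [[-0.177, 0.984, 0.0], [0.984, 0.177, -0.002], [-0.002, -0.0, -1.0]]
force: [0.6, 0.1, -0.2]
finger_gap: 0.3
```

```bash
python3 -c "
from h import *
st();bar()"
```

```text
t 7.60 gal [ 60.6 -98.3] z 16.9 yaw -0.23 tiltfix rx,ry deg [-0.02  0.12] F tool [0.  0.6 0.2] gap 0.30
bar c 65.2 -75.4 size 71.8 22.5 ang -0.25 n 6767
row rear y by x: [(40, -58.5), (60, -56.9), (80, -58.4), (90, -58.5)] near/far x [29.1 99.6] front y 7.4
```

>>> arm_command(targets=[[[0.25, 0.05, 0], [0, 0.1, -0.3]], [[0.25, 0.05, 0], [0, 0, 0]], [[0.25, 0.05, 0], [0, 0, 0]], [[0.25, 0.05, 0], [0, 0, 0]], [[0.25, 0.05, 0], [0, 0, 0]], [[0.15, 0, 0], [0, 0, 0]], [[0.05, 0, 0], [0, 0, 0]]])

```text
t: 8.23
tool_pos: [625.4, -85.5, 16.5]
ee_rot: [[-0.181, 0.983, -0.002], [0.983, 0.181, -0.003], [-0.002, -0.002, -1.0]]
force: [-1.3, -2.1, -0.2]
finger_gap: 0.304
```

```bash
python3 -c "
from h import *
st();bar()"
```

```text
t 8.23 gal [ 62.5 -84.9] z 16.5 yaw 0.00 tiltfix rx,ry deg [-0.11  0.14] F tool [-1.8 -1.6  0.2] gap 0.30
bar c 65.3 -62.1 size 71.7 22.7 ang 0.07 n 6855
row rear y by x: [(40, -50.9), (60, -48.6), (80, -50.2), (90, -50.8)] near/far x [29.2 99.6] front y 21.2
```

>>> arm_command(targets=[[[0.25, 0.03, -0.05], [-0.1, 0.1, 0]], [[0.3, 0.03, 0], [0, 0, 0]], [[0.3, 0.03, 0], [0, 0, 0]], [[0.3, 0.03, 0], [0, 0, 0]], [[0.3, 0.03, 0], [0, 0, 0]], [[0.3, 0.03, 0], [0, 0, 0]], [[0.2, 0, 0], [0, 0, 0]], [[0.1, 0, 0], [0, 0, 0]]])

```text
t: 8.95
tool_pos: [622.8, -63.3, 16.9]
ee_rot: [[-0.181, 0.983, -0.001], [0.983, 0.181, -0.001], [-0.001, -0.001, -1.0]]
force: [-0.8, -1.6, 0.3]
finger_gap: 0.302
```

```bash
python3 -c "
from h import *
st();p=bar();cv2.imwrite('pics/w5.png',p[:,:,::-1])"
```

```text
t 8.95 gal [ 64.  -62.5] z 16.9 yaw -0.01 tiltfix rx,ry deg [-0.05  0.04] F tool [-1.4 -1.1 -0.3] gap 0.30
bar c 65.1 -39.7 size 71.7 22.7 ang -0.13 n 6825
row rear y by x: [(40, -28.7), (60, -27.5), (80, -27.9), (90, -34.0)] near/far x [29.1 99.6] front y 43.7
```

View pics/w5.png

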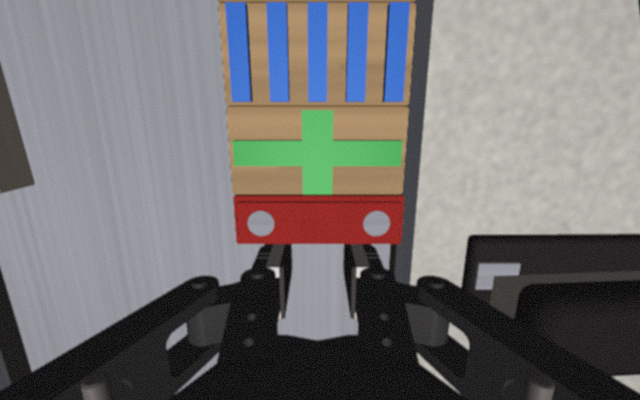

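The bar is tight and square behind the cross block: its front edge is at v≈196 against the block, and its far end is at the ledge. Fingers touch only the bar's rear face. I carry on pushing.

>>> arm_command(targets=[[[0.25, 0, 0], [0, 0, 0]], [[0.3, 0, 0], [0, 0, 0]], [[0.3, 0, 0], [0, 0, 0]], [[0.3, 0, 0], [0, 0, 0]], [[0.3, 0, 0], [0, 0, 0]], [[0.3, 0, 0], [0, 0, 0]], [[0.2, 0, 0], [0, 0, 0]], [[0.1, 0, 0], [0, 0, 0]]])

```text
t: 9.67
tool_pos: [618.8, -41.0, 16.9]
ee_rot: [[-0.181, 0.983, -0.001], [0.983, 0.181, -0.001], [-0.001, -0.001, -1.0]]
force: [0.1, -1.7, 0.6]
finger_gap: 0.302
```

```bash
python3 -c "
from h import *
st();bar()"
```

```text
t 9.67 gal [ 64.  -39.8] z 16.9 yaw -0.02 tiltfix rx,ry deg [-0.04  0.04] F tool [-1.7 -0.2 -0.6] gap 0.30
bar c 65.2 -16.9 size 71.7 23.0 ang -0.20 n 6808
row rear y by x: [(40, -5.9), (60, -4.7), (80, -5.2), (90, -6.0)] near/far x [29.1 99.5] front y 66.3
```

>>> arm_command(targets=[[[0.25, 0, 0], [0, 0, 0]], [[0.3, 0, 0], [0, 0, 0]], [[0.3, 0, 0], [0, 0, 0]], [[0.3, 0, 0], [0, 0, 0]], [[0.2, 0, 0], [0, 0, 0]], [[0.1, 0, 0], [0, 0, 0]]])

```text
t: 10.22
tool_pos: [615.9, -25.5, 16.9]
ee_rot: [[-0.181, 0.984, -0.001], [0.984, 0.181, -0.001], [-0.001, -0.001, -1.0]]
force: [-0.3, -1.1, -0.6]
finger_gap: 0.302
```

>>> arm_command(targets=[[[0.15, 0, 0], [0, 0, 0]], [[0.15, 0, 0], [0, 0, 0]], [[0.1, 0, 0], [0, 0, 0]]])

```text
t: 10.47
tool_pos: [615.1, -21.1, 16.9]
ee_rot: [[-0.181, 0.983, -0.001], [0.983, 0.181, -0.001], [-0.001, -0.001, -1.0]]
force: [-0.7, -2.0, 0.0]
finger_gap: 0.298
```

```bash
python3 -c "
from h import *
st();bar()"
```

```text
t 10.47 gal [ 64.  -19.6] z 16.9 yaw -0.02 tiltfix rx,ry deg [-0.04  0.06] F tool [-1.9 -1.1 -0. ] gap 0.30
bar c 64.9 3.1 size 71.7 22.8 ang 0.05 n 6847
row rear y by x: [(40, 14.3), (60, 15.6), (80, 15.1), (90, 14.4)] near/far x [29.  99.5] front y 86.5
```

>>> arm_command(targets=[[[0.12, 0, 0], [0, 0, 0]], [[0.12, 0, 0], [0, 0, 0]], [[0, 0, 0], [0, 0, 0]]])

```text
t: 10.77
tool_pos: [614.6, -18.4, 16.9]
ee_rot: [[-0.181, 0.983, -0.001], [0.983, 0.181, -0.001], [-0.001, -0.001, -1.0]]
force: [0.2, -1.7, 0.9]
finger_gap: 0.297
```

>>> arm_command(targets=[[[0.12, 0, 0], [0, 0, 0]], [[0.12, 0, 0], [0, 0, 0]], [[0, 0, 0], [0, 0, 0]]])

```text
t: 11.02
tool_pos: [614.7, -18.4, 16.9]
ee_rot: [[-0.179, 0.984, -0.0], [0.984, 0.179, -0.004], [-0.004, -0.001, -1.0]]
force: [-0.9, -1.6, -0.5]
finger_gap: 0.298
```

```bash
python3 -c "
from h import *
st();bar()"
```

```text
t 11.02 gal [ 64.1 -16.9] z 16.9 yaw -0.12 tiltfix rx,ry deg [-0.05  0.22] F tool [-1.4 -1.2  0.5] gap 0.30
bar c 65.1 5.9 size 71.5 22.7 ang -0.05 n 6830
row rear y by x: [(40, 17.1), (60, 18.4), (80, 17.6), (90, 17.1)] near/far x [29.  99.5] front y 89.2
```

>>> arm_command(targets=[[[0.25, 0.03, 0], [0, -0.1, 0]], [[0.3, 0.03, 0], [0, 0, 0]]])

```text
t: 11.23
tool_pos: [614.7, -18.3, 17.0]
ee_rot: [[-0.177, 0.984, -0.0], [0.984, 0.177, -0.013], [-0.012, -0.002, -1.0]]
force: [0.2, -9.3, 2.4]
finger_gap: 0.305
```

```bash
python3 -c "
from h import *
st();p=bar();cv2.imwrite('pics/w6.png',p[:,:,::-1])"
```

```text
t 11.23 gal [ 64.1 -16.8] z 17.0 yaw -0.28 tiltfix rx,ry deg [-0.14  0.71] F tool [-9.2 -1.5 -2.2] gap 0.31
bar c 65.0 6.2 size 71.8 23.0 ang -0.68 n 6792
row rear y by x: [(40, 17.6), (60, 18.8), (80, 17.9), (90, 17.0)] near/far x [29.  99.5] front y 89.1
```

View pics/w6.png

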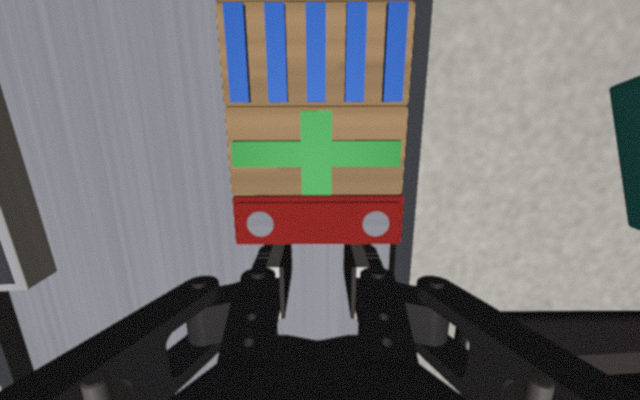

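Pushing with 9 N gives no further motion, so the train is home. The view shows bar, cross and stripes tight and along the ledge. I back straight off and lift.

>>> arm_command(targets=[[[-0.3, 0, 0], [0, 0.5, 0]], [[-1.0, 0, 0], [0, 0, 0]], [[-2.5, 0, 0], [0, 0, 0]], [[0, 0, -4.0], [0, 0, 0]], [[0, 0, -4.0], [0, 0, 0]], [[0, 0, -4.0], [0, 0, 0]], [[0, 0, -4.0], [0, 0, 0]], [[0, 0, 0], [0, 0, 0]]])

```text
t: 11.95
tool_pos: [619.9, -52.2, 177.5]
ee_rot: [[-0.181, 0.983, -0.012], [0.983, 0.181, 0.012], [0.014, -0.009, -1.0]]
force: [0.8, 0.9, 0.4]
finger_gap: 0.303
```

>>> arm_command(targets=[[[4.0, 0, -2.0], [0, 0, 0]], [[2.0, 0, -2.0], [0, 0, 0]], [[0, 0, 0], [0, 0, 0]]])

```text
t: 12.2
tool_pos: [611.7, 0.5, 217.6]
ee_rot: [[-0.177, 0.984, -0.006], [0.984, 0.177, 0.015], [0.015, -0.003, -1.0]]
force: [1.4, 1.0, 0.1]
finger_gap: 0.301
```

```bash
python3 -c "
from h import *
st();p=bar();cv2.imwrite('pics/w7.png',cv2.resize(p[0:250,150:500,::-1],(784,560),interpolation=cv2.INTER_CUBIC))"
```

```text
t 12.20 gal [64.6  2.2] z 217.6 yaw -0.26 tiltfix rx,ry deg [-0.17 -0.89] F tool [ 0.7  1.6 -0.1] gap 0.30
bar c 64.9 6.2 size 70.5 20.5 ang 0.49 n 1062
row rear y by x: [(40, 6.0), (60, 18.0), (80, 17.0), (90, 16.9)] near/far x [28.8 99.3] front y 160.5
```

View pics/w7.png

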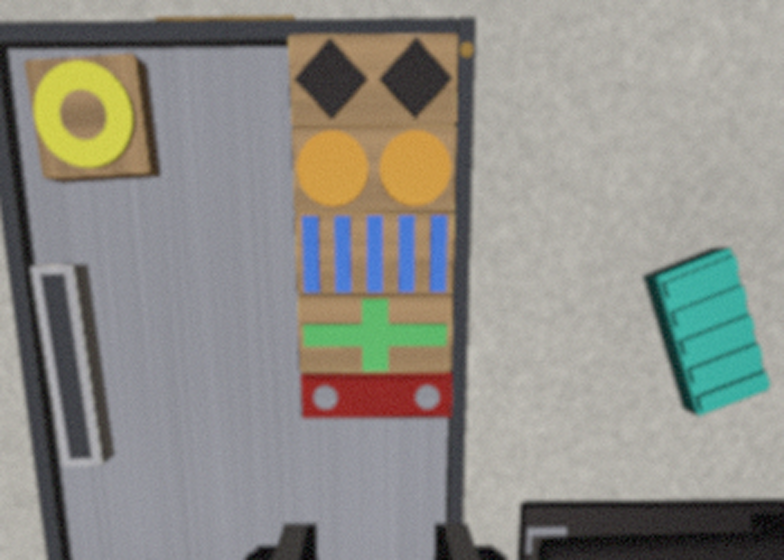

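The row sits against the head at (290–458, 35) with no gaps, along the far ledge. The bar is tight and square behind it at (302–452, 375–417). The spare block and spacer are in place, and the gripper is clear at z = 218 mm. I hand the job in.

```bash
python3 -c "
from bench import *
print(job_done())"
```

```text
the job is handed in; nothing more can be done
None
```

The row is closed up. The four blocks and the red bar stand as one train along the far ledge, with the first block (diamonds) home against the head. I handed the job in at about 12 s.

**What I did:** I pushed only on the bar, in this order:
1. I squared it from behind with both fingertips.
2. I pushed its near end over until it stopped on the far ledge.
3. I pushed it squarely up behind the row and slid the whole train slowly to the head.
4. I backed straight off and lifted clear.

**Last checks:**
- **Home:** a final push reached about 9 N with no further motion. The row's front measured 160.5 mm in the galley, against the head's 160 mm.
- **Bar:** its centre measured (64.9, 6.2) mm, against a nominal (64, 5) mm. That is within my camera and frame error of about 2 mm.
- **Square and tight:** the final wrist picture shows no gaps, and the spare block and spacer in place.
- **Readings that disagreed:** the bar's angle scattered between about −0.7° and +0.5° from measurement noise. The per-column figures for the row's rear edge were sometimes wrong because the filter picked up the bar's pixels.
- **Drift:** the tool drifted sideways by up to about 9 mm in some moves, once while touching the bar. I corrected this as I went, and the bar stayed at the ledge.

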